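# Load the sample carrier by size and hold it up level

### The job

Finish loading the grey carrier block, which already holds one sample tube: sort the loose sample tube and the reagent bottle into it, each upright and fully down in the free hole of its size (the tube in the narrow hole, the bottle in the wide one), while the carrier stands on the bench. Then take the carrier by its handle, lift it about 15 cm clear of the bench and keep it there level and still for at least three seconds; the program finishes while still holding it up. Keep the carrier from tipping, leave the first tube in it, and leave the other things on the bench where they are.

Things in the scene. Friction and masses are not known exactly. Their poses are not given: they have to be found in the camera images.
- carrier: loose grey plastic block on a black foot plate, 104 x 224 mm, block top 38 mm up, about 0.35 kg. Origin: centre of underside; z up, y along its length. Two 23 mm round holes at own (x, y) = (-27, 80) and (27, 80) mm, one 48 mm hole at (0, -80); 34 mm deep, mouths chamfered 2 mm, floors 4 mm above the underside. A metal T handle in the middle rises to 115 mm
- handle (a point): middle of the T handle's bar, 106 mm above the carrier's underside, over its centre. The bar is 14 mm thick (own x), 60 mm long (own y), 18 mm high (97 to 115 mm), flat-sided; below it a post 14 mm (x) by 26 mm (y)
- tube_seat_a (a point): (free) floor centre of the narrow hole at own (-27, +80) mm of the carrier, 4 mm above its underside, axes as the carrier
- tube_seat_b (a point): (taken) floor centre of the narrow hole at own (+27, +80) mm of the carrier, 4 mm above its underside, axes as the carrier
- bottle_seat (a point): floor centre of the wide hole at own (0, -80) mm of the carrier, 4 mm above its underside, axes as the carrier
- tube_a: slim self-standing sample tube with white cap, 78 mm high, body 16.6 mm and cap (top 12 mm) 18 mm in diameter, 12 g, standing loose on the bench; origin at the centre of its underside, z up
- tube_b: a second tube just like the first, already standing in the narrow hole at own (+27, +80) mm of the carrier (seat b); it stays in the carrier
- bottle: squat dark reagent bottle with screw cap, 94 mm high, body 41 mm in diameter up to about 70 mm high, cap 30 mm, about 85 g, standing loose on the bench; origin at the centre of its underside, z up
- petri: bystander: petri dish 62 mm across, 14 mm high; origin at the centre of its underside
- timer: bystander: small bench timer 70 x 66 x 18 mm; origin at the centre of its underside
- marker: bystander: marker pen 135 mm long, 17 mm thick, lying along its own y; origin at the centre of its underside
Things that resemble listed ones, but are neither listed nor needed, are in the scene too. Of the things shaped like the carrier, the grey one is meant. What is shaped like the tube_a but black is not meant.

How it is judged:
By the outcome, as a careful person would: the job done as asked, in the order asked, and still so for the second after the job is handed in, while the arm keeps its last pose, push and grip.
It also fails if it takes over 72 s, if anything falls off the work surface, if the arm or the gripper's body presses on something with over 40 N, if the wrist force passes 120 N, or if a joint passes its speed limit or range.

### The arm

A 6-joint arm with a two-finger parallel gripper is mounted at the origin on a cart in front of the work surface, level with it; the furniture and walls round the work are solid. World frame = base frame: x ahead of the robot, y to its left, z up, the work surface at z = 0. Lengths are in m, angles in rad, forces in N, time in s.
With the tool pointing down it reaches from about 0.35 to 0.775 m from the base axis. Payload 5.5 kg.
Tool frame: the origin (TCP) lies on the centre line of the jaws, within the pads' length; the fingertips stand 11 mm ahead of it and the grasp point (between the pads) lies 8 mm behind it (env.tip_extent is the distance from the TCP to the fingertips, in m); z points along the fingers, y is the line along which they close (so a half turn about z gives the same grasp; the last joint's range is limited). The gripper opens to 85 mm and grips with 20 to 120 N. Pads are 22 mm wide; open, the fingers measure 114 mm over their backs; the gripper's body (76 mm by 85 mm) begins 54 mm behind the grasp point. The pads swing forward as they close: fully open they stand 13 mm farther back than shut.
Start: joints at [-0.14, 0.313, 0.046, 1.304, 0, 1.431], TCP at [0.575, -0, 0.221] pointing down, gripper open.
Joint ranges: [-2.76, 2.76], [-0.86, 1.69], [-1.03, 1.26], [-2.2, 2.34], [-1.47, 1.5], [-3.14, 3.14]. Speed limits (rad/s): [2.57, 2.57, 3.14, 3.14, 3.14, 3.14].

### API

Orientations are given as a unit quaternion [w, x, y, z].
In Python, from workcell import env gives the robot as it stands.
- The arm moves only by the shell command python3 -m jog 'ROWS' [FORCE]. ROWS is JSON, a list of rows, each a list of 5 numbers: the gripper's target within -1 to 1 (shut at 1, half-way at 0, fully open at -1), then the shift along the tool's x, y, z in m, then the turn about the tool's z in degrees. In form: [[fingers, tx, ty, tz, turn], ...]. A call has 1 to 5 rows; each row shifts and turns the commanded pose from where the row before left it, along the tool's axes as they then stand; what a row does not reach is not made up. A row lasts 1/12 s, in which the tool goes at most 41.7 mm and 7.16 degrees, less where a joint would pass 70% of its speed; a pose out of reach is approached as far as the arm can. A call is refused whole if a number of a shift passes 0.0417 or a number of a turn 7.16, either way. A call with a gripper value outside its range is refused whole. The fingers move at their own pace and stop on an object; FORCE is the grip in N (left out, the last holds). Time passes only in rows, so rows that do not move let the fingers close. It gives the time, the measured TCP pose, the force, the opening and the grip force at its end, in the units of the state.
- env.get_state(): the state, without advancing time (a new reading comes with each control period).
- env.read_camera(name): name is "scene" or "side" or "wrist"; returns a dict with "img" (420x560x3 uint8, red, green, blue), "fov_y" (degrees; the focal length in pixels is half the picture's height over the tangent of half this angle, whatever the lens; pixels are square), "cx", "cy" (the principal point, pixels), "D" ([k1, k2, p1, p2, k3] as OpenCV has them; the pictures are not rectified), "T" (4x4, takes a point from camera to world coordinates). Camera axes: x right, y up, looking along -z (the intrinsics and any distortion apply to the point x, -y, -z); pixel columns grow to the right and rows downward; lengths in m; the calibration is good to about 2 mm. A picture is of the moment at which its call begins. There is no depth.
- env.hand_in(): hands the job in; it is judged then, once.
The state is a dict: "clock": time; "joint_pos": joint angles; "qvel": joint speeds; "tau": joint torques, N m; "tcp_pos": TCP position; "orientation": TCP orientation; "wrist_force": force on the tool from outside, world axes, zero at the start; "ft_torque": the same for the moment, N m; "finger_gap": finger opening in m; "grip_force": force on a finger pad.
Only numpy, scipy, OpenCV 4.12 (cv2) and the standard library are available. Lean on these libraries where they do the work, as an engineer would, in place of code of your own. Each camera call takes 0.05 s, during which the arm holds its last target. There are 200 camera calls.

## Working session

There is one attempt and no reset: what is moved stays moved. The work goes in short steps, Python scripts to look and compute and a shell command to move; the robot and the scene stay as the last step left them, time stands still between calls to the robot, and variables do not carry over. Pictures are saved under pics/ and viewed, at most 10 in all, crops included, and the job is handed in when it is done.

```bash
mkdir -p pics; cat > h.py <<'E'
import numpy as np, cv2
from workcell import env
def cam(n, save=None):
    c=env.read_camera(n)
    if save: cv2.imwrite('pics/'+save,cv2.cvtColor(c['img'],cv2.COLOR_RGB2BGR))
    return c
def K(c):
    f=210/np.tan(np.radians(c['fov_y'])/2)
    return np.array([[f,0,c['cx']],[0,f,c['cy']],[0,0,1.]])
def pix2w(c,uv,z):
    p=cv2.undistortPoints(np.array([[uv]],float),K(c),np.array(c['D'],float))[0,0]
    T=np.array(c['T']); d=T[:3,:3]@[p[0],-p[1],-1]; o=T[:3,3]
    return o+d*(z-o[2])/d[2]
def w2pix(c,P):
    T=np.array(c['T']); q=(np.atleast_2d(P)-T[:3,3])@T[:3,:3]; q=q*[1,-1,-1]
    return cv2.projectPoints(q,np.zeros(3),np.zeros(3),K(c),np.array(c['D'],float))[0][:,0]
E
python3 - <<'E'
from h import *
import pickle
d={n:cam(n,n+'0.png') for n in('scene','side')}
pickle.dump(d,open('c0.pkl','wb'))
for n in d: print(n,np.round(d[n]['T'],3),d[n]['fov_y'])
s=env.get_state();print(s['tcp_pos'],s['orientation'],s['clock'],s['finger_gap'])
E
```

```text
scene [[ 0.568  0.448 -0.691 -0.418]
 [-0.823  0.319 -0.469 -0.724]
 [ 0.011  0.835  0.55   0.839]
 [ 0.     0.     0.     1.   ]] 43.47395643689856
side [[-0.947  0.191 -0.258  0.18 ]
 [-0.32  -0.505  0.802  0.992]
 [ 0.023  0.842  0.54   0.838]
 [ 0.     0.     0.     1.   ]] 47.09495661623012
[5.74525678e-01 6.59019506e-05 2.20306234e-01] [-6.52027103e-04  7.07107328e-01  7.07105766e-01 -4.86445096e-04] 0.1 0.08569693682631524
```

View pics/scene0.png

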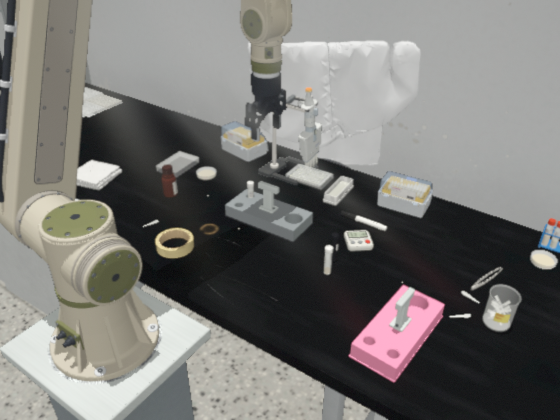

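View pics/side0.png

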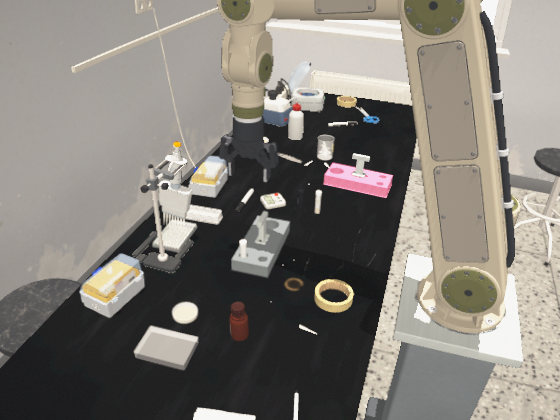

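The grey carrier is at scene (268,210) / side (261,246); the pink one at scene (398,330) is a lookalike and not meant. The white-capped loose tube is at scene (328,260) / side (318,201). The dark bottle is at scene (168,182) / side (239,322); the white bottle with a red cap at side (296,122) isn't meant. I'll confirm these in an enlarged crop.

```bash
python3 - <<'E'
import cv2
a=cv2.imread('pics/scene0.png')[160:290,150:350]; b=cv2.imread('pics/side0.png')[180:350,215:345]
cv2.imwrite('pics/a.png',cv2.resize(a,None,fx=4,fy=4,interpolation=cv2.INTER_CUBIC))
cv2.imwrite('pics/b.png',cv2.resize(b,None,fx=3.5,fy=3.5,interpolation=cv2.INTER_CUBIC))
E
```

```text
(no output)
```

View pics/a.png

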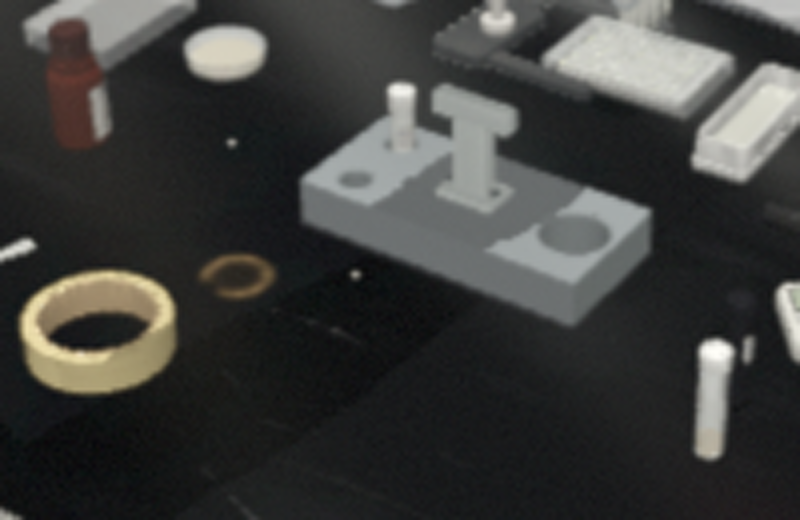

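View pics/b.png

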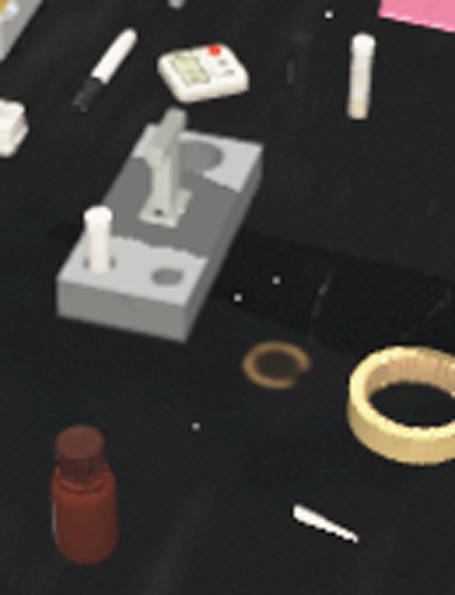

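```bash
python3 - <<'E'
from h import *
import pickle
d=pickle.load(open('c0.pkl','rb'))
S=lambda u,v:((u+.5)/4-.5+150,(v+.5)/4-.5+160)
B=lambda u,v:((u+.5)/3.5-.5+215,(v+.5)/3.5-.5+180)
for n,s,b,z in [('tube top',(716,346),(364,39),.078),('tube bot',(709,453),(359,113),0),('bottle top',(69,31),(80,438),.094),('bottle bot',(80,135),(86,545),0),
 ('wide',(575,235),(203,155),.038),('narrow a',(356,179),(167,276),.038),('tube_b top',(402,88),(97,213),.082),
 ('handle top',(475,101),(168,133),.115),('dark hi',(748,350),(292,70),.03)]:
    print(n,pix2w(d['scene'],S(*s),z).round(4),pix2w(d['side'],B(*b),z).round(4))
E
```

```text
tube top [ 0.4542 -0.268   0.078 ] [ 0.4495 -0.273   0.078 ]
tube bot [ 0.45   -0.2711  0.    ] [ 0.4485 -0.2727  0.    ]
bottle top [0.4841 0.2866 0.094 ] [0.4881 0.2897 0.094 ]
bottle bot [0.4895 0.2946 0.    ] [0.4855 0.2918 0.    ]
wide [ 0.5494 -0.107   0.038 ] [ 0.5426 -0.1071  0.038 ]
narrow a [0.518  0.0532 0.038 ] [0.5158 0.0541 0.038 ]
tube_b top [0.5755 0.0561 0.082 ] [0.5721 0.0534 0.082 ]
handle top [ 0.547  -0.0272  0.115 ] [ 0.5425 -0.0199  0.115 ]
dark hi [ 0.5172 -0.2576  0.03  ] [ 0.5145 -0.2754  0.03  ]
```

```bash
python3 -m jog '[[0,-0.034,-0.0155,0,0],[0,-0.034,-0.0155,0,0],[0,-0.034,-0.0155,0,0],[0,-0.034,-0.0155,0,0],[0,-0.034,-0.0155,0,0]]' 30; python3 -m jog '[[0,-0.034,-0.0155,0,0],[0,-0.034,-0.0155,0,0],[0,-0.033,-0.0150,0,0],[0,0,0,0.03,0],[0,0,0,0,0]]'; python3 - <<'E'
from h import *
import pickle
c=cam('wrist','w1.png');pickle.dump(c,open('c1.pkl','wb'))
print(w2pix(c,[[.451,-.271,.078],[.451,-.271,0],[.515,-.265,.078],[.515,-.265,0]]).round(1))
E
```

```text
clock: 0.52
tcp_pos: [0.4964, -0.171, 0.2207]
orientation: [-0.0, 0.707, 0.707, -0.0]
wrist_force: [-0.4, -0.5, -0.0]
finger_gap: 0.0427
grip_force: 0.0
clock: 0.93
tcp_pos: [0.4485, -0.2714, 0.1868]
orientation: [-0.003, 0.709, 0.706, -0.0]
wrist_force: [-0.7, 1.5, -1.2]
finger_gap: 0.0429
grip_force: 0.0
[[286.3 201.5]
 [286.1 183.6]
 [356.2 195. ]
 [340.9 178.4]]
```

View pics/w1.png

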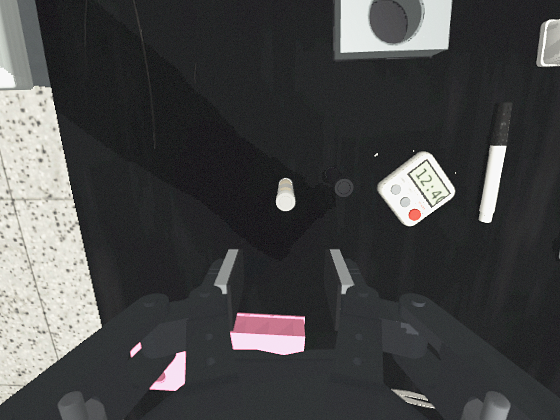

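The wrist view shows the tube cap at (286,201), which matches the projection. The black lookalike is at (344,187), roughly 53 mm away in +x. I'll narrow the fingers and descend.

```bash
python3 -m jog '[[0.3,0,0,0.03,0],[0.3,0,0,0.03,0],[0.3,0,0,0.02,0],[0.3,0,0,0,0],[0.3,0,0,0,0]]' 30; python3 -m jog '[[0.3,0,0,0.025,0],[0.3,0,0,0.025,0],[0.3,0,0,0,0],[0.3,0,0,0,0]]'; python3 -m jog '[[1,0,0,0,0],[1,0,0,0,0],[1,0,0,0,0],[1,0,0,0,0],[1,0,0,0,0]]' 30
```

```text
clock: 1.4
tcp_pos: [0.4516, -0.2697, 0.1113]
orientation: [-0.001, 0.706, 0.708, -0.0]
wrist_force: [-0.2, -0.5, 0.2]
finger_gap: 0.0298
grip_force: 0.0
clock: 1.73
tcp_pos: [0.4519, -0.2706, 0.0622]
orientation: [-0.0, 0.707, 0.707, 0.0]
wrist_force: [0.5, 0.4, 0.5]
finger_gap: 0.0299
grip_force: 0.0
clock: 2.15
tcp_pos: [0.453, -0.2722, 0.0633]
orientation: [0.002, 0.707, 0.707, 0.0]
wrist_force: [-0.1, 0.1, 6.6]
finger_gap: 0.0154
grip_force: 29.8
```

```bash
python3 -m jog '[[1,0,0,-0.015,0],[1,0,0,-0.03,0],[1,0,0,-0.03,0],[1,0,0,-0.025,0],[1,0,0,0,0]]'; python3 -m jog '[[1,0.02,0.004,0,0],[1,0.035,0.007,0,0],[1,0.035,0.007,0,0],[1,0.035,0.007,0,0],[1,0.035,0.007,0,0]]'; python3 -m jog '[[1,0.035,0.007,0,0],[1,0.035,0.007,0,0],[1,0.035,0.007,0,0],[1,0.035,0.007,0,0],[1,0.025,0.005,0,0]]';  python3 -m jog '[[1,0,0,0,0],[1,0,0,0.03,0],[1,0,0,0,0],[1,0,0,0,0],[1,0,0,0,0]]'
python3 - <<'E'
from h import *
import pickle
d={n:cam(n,n+'2.png') for n in('scene','side','wrist')}
pickle.dump(d,open('c2.pkl','wb'))
o=[]
P=[.517,.0537,.038]
for n in('scene','side'):
    u,v=w2pix(d[n],P)[0].astype(int);print(n,u-35,v-60)
    o.append(cv2.resize(cv2.imread(f'pics/{n}2.png')[v-60:v+40,u-35:u+30],None,fx=6,fy=6,interpolation=cv2.INTER_CUBIC))
cv2.imwrite('pics/p2.png',np.hstack(o)); print(env.get_state()['tcp_pos'])
E
```

```text
clock: 2.57
tcp_pos: [0.4542, -0.2733, 0.1674]
orientation: [0.005, 0.707, 0.707, 0.001]
wrist_force: [1.6, -0.7, 0.4]
finger_gap: 0.0153
grip_force: 29.3
clock: 2.98
tcp_pos: [0.4835, -0.1097, 0.1613]
orientation: [0.0, 0.707, 0.707, 0.0]
wrist_force: [1.4, -0.4, 0.3]
finger_gap: 0.0154
grip_force: 29.3
clock: 3.4
tcp_pos: [0.5166, 0.0567, 0.1613]
orientation: [0.0, 0.707, 0.708, 0.0]
wrist_force: [0.4, -0.4, -0.6]
finger_gap: 0.0154
grip_force: 29.3
clock: 3.82
tcp_pos: [0.5164, 0.0533, 0.1316]
orientation: [-0.0, 0.707, 0.707, -0.0]
wrist_force: [-1.1, -0.4, -0.2]
finger_gap: 0.0153
grip_force: 29.3
scene 203 144
side 226 198
[0.51730265 0.05332389 0.1323149 ]
```

View pics/p2.png

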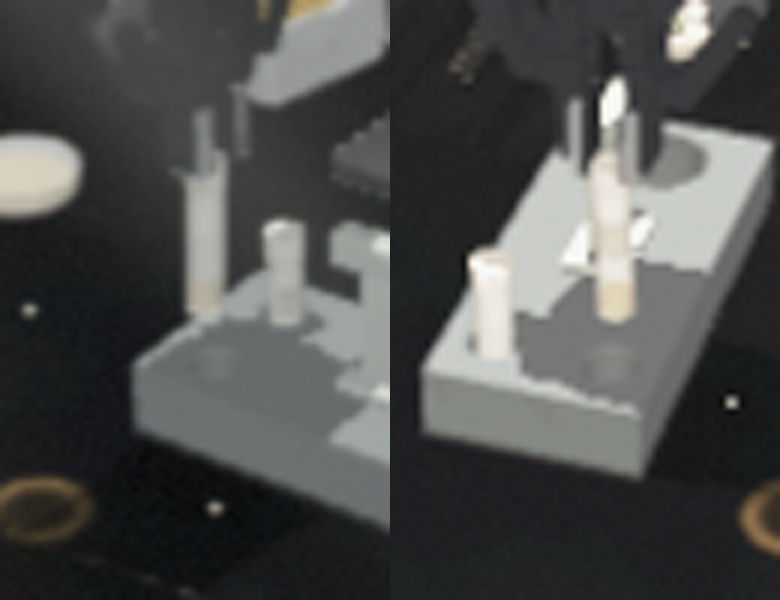

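```bash
python3 - <<'E'
from h import *
import pickle
d=pickle.load(open('c2.pkl','rb'))
f=lambda o,u,v:((u+.5)/6-.5+o[0],(v+.5)/6-.5+o[1])
S=(203,144);B=(226,198)
for n,o,t,h,cap in(('scene',S,(205,312),(215,362),(286,229)),('side',B,(227,314),(220,362),(101,257))):
    c=d[n];a=pix2w(c,f(o,*t),.069);b=pix2w(c,f(o,*h),.038);print(n,a.round(4),b.round(4),(b-a).round(4),'tubeb',pix2w(c,f(o,*cap),.082).round(4))
E
```

```text
scene [0.5128 0.0543 0.069 ] [0.5194 0.0551 0.038 ] [ 0.0066  0.0008 -0.031 ] tubeb [0.5752 0.0554 0.082 ]
side [0.5123 0.0561 0.069 ] [0.5169 0.0519 0.038 ] [ 0.0045 -0.0042 -0.031 ] tubeb [0.5721 0.053  0.082 ]
```

```bash
python3 -m jog '[[1,-0.001,0.005,0,0],[1,0,0,0.015,0],[1,0,0,0.015,0],[1,0,0,0.007,0],[1,0,0,0,0]]';  python3 -m jog '[[1,0,0,0.008,0],[1,0,0,0.008,0],[1,0,0,0.004,0],[1,0,0,0,0],[1,0,0,0,0]]'
python3 - <<'E'
from h import *
o=[]
for n,(u,v) in (('scene',(203,144)),('side',(226,198))):
    c=cam(n,n+'3.png')
    o.append(cv2.resize(cv2.imread(f'pics/{n}3.png')[v:v+100,u:u+65],None,fx=6,fy=6,interpolation=cv2.INTER_CUBIC))
cv2.imwrite('pics/p3.png',np.hstack(o))
E
```

```text
clock: 4.38
tcp_pos: [0.5204, 0.0528, 0.0928]
orientation: [-0.001, 0.707, 0.707, -0.001]
wrist_force: [-0.5, -0.1, -0.3]
finger_gap: 0.0156
grip_force: 33.2
clock: 4.8
tcp_pos: [0.5213, 0.053, 0.0738]
orientation: [-0.0, 0.707, 0.707, -0.0]
wrist_force: [-0.9, 0.3, -0.9]
finger_gap: 0.0155
grip_force: 33.2
```

View pics/p3.png

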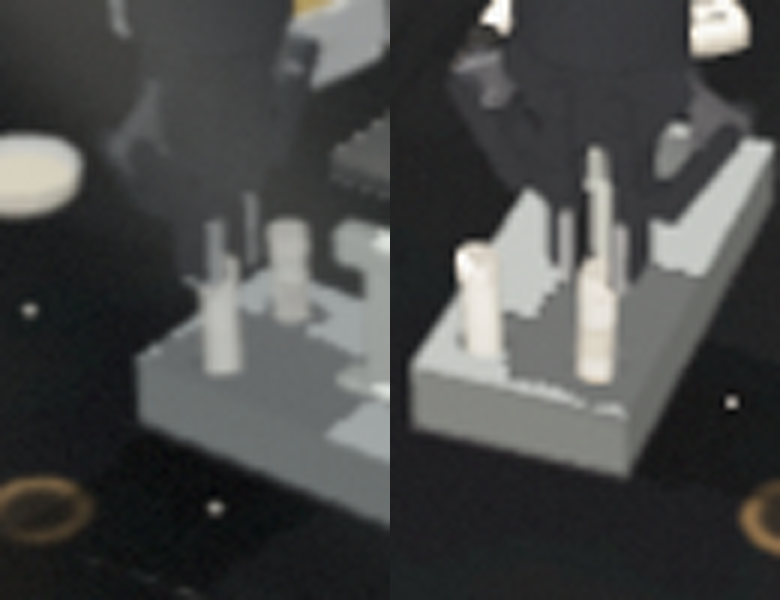

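```bash
python3 - <<'E'
from h import *
import pickle
d=pickle.load(open('c2.pkl','rb'))
for n,o in(('scene',(203,144)),('side',(226,198))):
    for xyz in ([.517,.0533,.132],[.517,.0533,.140],[.517,.0533,.121],[.517,.0533,.069],[.517,.0533,.054],[.521,.053,.063],[.521,.053,.0738],[.521,.053,.038],[.521,.053,.008]):
        print(n,xyz,((w2pix(d[n],xyz)[0]-o+.5)*6-.5).round(0), end=' ')
    print()
s=env.get_state();print(s['tcp_pos'],s['wrist_force'],s['finger_gap'],env.tip_extent)
E
```

```text
scene [0.517, 0.0533, 0.132] [208. 189.] scene [0.517, 0.0533, 0.14] [207. 173.] scene [0.517, 0.0533, 0.121] [208. 210.] scene [0.517, 0.0533, 0.069] [212. 309.] scene [0.517, 0.0533, 0.054] [214. 336.] scene [0.521, 0.053, 0.063] [219. 316.] scene [0.521, 0.053, 0.0738] [218. 296.] scene [0.521, 0.053, 0.038] [221. 362.] scene [0.521, 0.053, 0.008] [223. 416.] 
side [0.517, 0.0533, 0.132] [220. 189.] side [0.517, 0.0533, 0.14] [220. 174.] side [0.517, 0.0533, 0.121] [220. 211.] side [0.517, 0.0533, 0.069] [219. 308.] side [0.517, 0.0533, 0.054] [219. 335.] side [0.521, 0.053, 0.063] [211. 317.] side [0.521, 0.053, 0.0738] [211. 297.] side [0.521, 0.053, 0.038] [210. 361.] side [0.521, 0.053, 0.008] [210. 414.] 
[0.5215967  0.05302554 0.07421132] [-1.14906186  0.04230227 -0.81358057] 0.015361775557283274 0.011
```

The tube is in the hole: its visible end sits at the front rim, at (222,375) and (598,380). Its bottom is at about z = 10 mm, and the carrier was nudged about 3 mm in +x. Next I lower it the rest of the way and release.

```bash
python3 -m jog '[[1,0,0,0.003,0],[1,0,0,0.002,0],[1,0,0,0,0],[0.3,0,0,0,0],[0.3,0,0,0,0]]';  python3 -m jog '[[0.2,0,0,0,0],[0.2,0,0,-0.01,0],[0.2,0,0,-0.02,0],[0.2,0,0,-0.03,0],[0.2,0,0,-0.04,0]]'; python3 -m jog '[[0,0.03,-0.004,-0.04,0],[0,0.04,-0.004,0,0],[-0.3,0.04,-0.004,0,0],[-0.3,0.04,-0.004,0,0],[-0.3,0.03,-0.004,0,0]]';
python3 - <<'E'
from h import *
import pickle
o=[];d={}
for n,(u,v),z in (('scene',(150,160),4),('side',(215,180),4)):
    c=d[n]=cam(n,n+'4.png')
o=[cv2.resize(cv2.imread('pics/scene4.png')[165:245,150:320],None,fx=4.5,fy=4.5,interpolation=cv2.INTER_CUBIC)[:,:700],
cv2.resize(cv2.imread('pics/side4.png')[200:290,215:375],None,fx=4.5,fy=4.5,interpolation=cv2.INTER_CUBIC)[:,:700]]
pickle.dump(d,open('c4.pkl','wb'))
cv2.imwrite('pics/p4.png',cv2.resize(np.vstack(o),None,fx=.78,fy=.78)); print(env.get_state()['tcp_pos'])
E
```

```text
clock: 5.32
tcp_pos: [0.5222, 0.0529, 0.0694]
orientation: [0.0, 0.707, 0.707, 0.0]
wrist_force: [0.2, 0.3, -0.1]
finger_gap: 0.0296
grip_force: 0.0
clock: 5.73
tcp_pos: [0.5197, 0.0531, 0.1687]
orientation: [-0.002, 0.707, 0.707, -0.001]
wrist_force: [1.2, 1.5, -0.1]
finger_gap: 0.034
grip_force: 0.0
clock: 6.15
tcp_pos: [0.5022, 0.2306, 0.2039]
orientation: [0.0, 0.707, 0.707, 0.001]
wrist_force: [0.7, -0.8, 0.9]
finger_gap: 0.0555
grip_force: 0.0
[0.50152564 0.23205569 0.20340197]
```

View pics/p4.png

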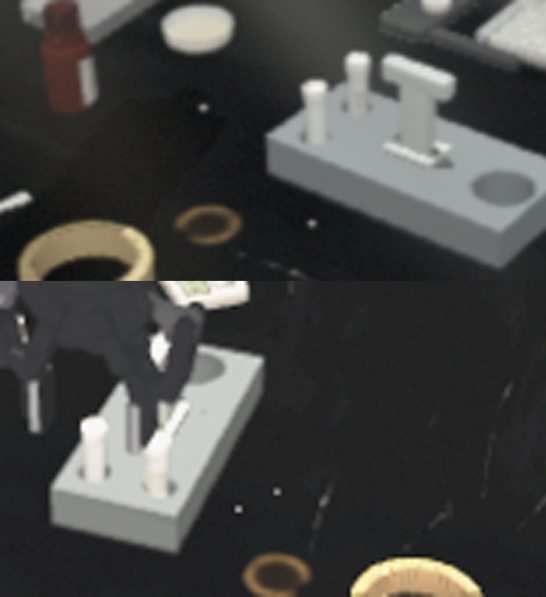

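Both tubes stand upright at equal height in the carrier. Now I re-measure the carrier and go to the bottle.

```bash
python3 - <<'E'
from h import *
import pickle
d=pickle.load(open('c4.pkl','rb'))
k=3.51
S=lambda u,v:((u+.5)/k-.5+150,(v+.5)/k-.5+165)
B=lambda u,v:((u+.5)/k-.5+215,(v-280.8+.5)/k-.5+200)
for n,p,z in(('capa',(315,87),.082),('capb',(357,59),.082),('wide',(503,188),.038),('handle',(419,77),.115)):print(n,pix2w(d['scene'],S(*p),z).round(4))
for n,p,z in(('capa',(158,440),.082),('capb',(94,426),.082)):print(n,pix2w(d['side'],B(*p),z).round(4))
E
python3 -m jog '[[-0.6,0.03,-0.008,0,0],[-0.6,0.028,-0.007,0,0],[-0.6,0,0,0,0],[-0.6,0,0,0,0]]'
python3 - <<'E'
from h import *
c=cam('wrist','w5.png'); im=c['img'].astype(int)
m=((im[...,0]>im[...,2]*1.6+8)&(im[...,0]>im[...,1]*1.6+8)&(im[...,0]<190)).astype(np.uint8)
n,l,st,ce=cv2.connectedComponentsWithStats(m)
for i in range(1,n):
    if st[i,4]>60: print(st[i],ce[i].round(1),[tuple(pix2w(c,ce[i],z)[:2].round(4)) for z in(.094,.06)])
print(w2pix(c,[[.4865,.29,.094],[.4865,.29,.07],[.4865,.29,0]]).round(1))
E
```

```text
capa [0.5257 0.0548 0.082 ]
capb [0.5783 0.0539 0.082 ]
wide [ 0.5494 -0.1057  0.038 ]
handle [ 0.541  -0.0336  0.115 ]
capa [0.5229 0.0558 0.082 ]
capb [0.5736 0.0563 0.082 ]
clock: 6.58
tcp_pos: [0.4871, 0.2865, 0.2029]
orientation: [0.0, 0.706, 0.708, 0.0]
wrist_force: [0.2, 0.9, -0.4]
finger_gap: 0.0683
grip_force: 0.0
[[282.3 197.7]
 [282.4 191.4]
 [282.6 177.5]]
```

```bash
python3 - <<'E'
from h import *
im=cv2.imread('pics/w5.png')[...,::-1].astype(int)
print(im[198,225:345:6].tolist()); print(im[130:270:7,282].tolist())
r=im[...,0]-im[...,2]; m=((r>12)&(im[...,0]>1.3*im[...,1])).astype(np.uint8)
n,l,st,ce=cv2.connectedComponentsWithStats(m)
for i in range(1,n):
    if st[i,4]>60: print(st[i],ce[i].round(1))
E
```

```text
[[28, 30, 27], [33, 32, 33], [37, 37, 38], [33, 33, 37], [36, 34, 37], [31, 30, 33], [32, 32, 33], [50, 35, 35], [72, 50, 49], [73, 51, 48], [69, 50, 43], [72, 51, 47], [72, 49, 47], [24, 31, 30], [32, 31, 30], [16, 25, 26], [29, 31, 29], [33, 29, 30], [41, 42, 44], [37, 39, 39]]
[[39, 41, 41], [41, 43, 43], [41, 39, 39], [35, 39, 38], [32, 32, 34], [74, 47, 42], [85, 52, 44], [56, 42, 44], [69, 47, 40], [74, 52, 49], [72, 50, 45], [71, 50, 49], [36, 38, 37], [34, 34, 36], [27, 30, 33], [22, 25, 29], [32, 34, 33], [38, 38, 40], [38, 36, 42], [38, 39, 42]]
[ 264  163   40   49 1442] [283.3 186.7]
```

```bash
python3 - <<'E'
from h import *
import pickle
c=cam('wrist'); im=c['img'].astype(int)
m=((im[...,0]-im[...,2]>12)&(im[...,0]>1.3*im[...,1])).astype(np.uint8)
n,l,st,ce=cv2.connectedComponentsWithStats(m);i=1+np.argmax(st[1:,4]);obs=st[i,:2],st[i,:2]+st[i,2:4];print(obs)
t=np.linspace(0,6.283,60)
for x,y in((.4865,.290),(.4865,.287),(.4865,.293)):
    P=np.vstack([np.c_[x+r*np.cos(t),y+r*np.sin(t),0*t+z] for r,z in((.015,.094),(.015,.075),(.0205,.07),(.0205,0))])
    q=w2pix(c,P);print(x,y,q.min(0).round(1),q.max(0).round(1))
E
```

```text
(array([264, 162], dtype=int32), array([303, 211], dtype=int32))
0.4865 0.29 [261.5 160. ] [302.7 212.4]
0.4865 0.287 [261.6 162.5] [302.7 215.4]
0.4865 0.293 [261.4 157.5] [302.8 209.3]
```

```bash
python3 -m jog '[[-0.7,0,0.001,0.03,0],[-0.7,0,0,0.04,0],[-0.7,0,0,0.04,0],[-0.7,0,0,0,0],[-0.7,0,0,0,0]]' 40; python3 -m jog '[[-0.7,0,0,0.03,0],[-0.7,0,0,0.016,0],[-0.7,0,0,0,0],[-0.7,0,0,0,0]]'; python3 -m jog '[[0.4,0,0,0,0],[0.4,0,0,0,0],[0.4,0,0,0,0],[0.4,0,0,0,0],[0.4,0,0,0,0]]' 40;python3 -m jog '[[0.4,0,0,-0.01,0],[0.4,0,0,-0.03,0],[0.4,0,0,-0.03,0],[0.4,0,0,-0.03,0],[0.4,0,0,0,0]]'
```

```text
clock: 7.1
tcp_pos: [0.4866, 0.2839, 0.091]
orientation: [-0.001, 0.708, 0.706, -0.003]
wrist_force: [-0.1, -0.1, -0.8]
finger_gap: 0.0723
grip_force: 0.0
clock: 7.43
tcp_pos: [0.4897, 0.2859, 0.0486]
orientation: [0.0, 0.707, 0.707, 0.001]
wrist_force: [0.8, 0.5, -0.1]
finger_gap: 0.0726
grip_force: 0.0
clock: 7.85
tcp_pos: [0.4895, 0.2865, 0.0486]
orientation: [0.001, 0.707, 0.707, 0.002]
wrist_force: [-1.6, -0.6, 6.6]
finger_gap: 0.034
grip_force: 38.5
clock: 8.27
tcp_pos: [0.4916, 0.2874, 0.1538]
orientation: [0.002, 0.707, 0.707, 0.005]
wrist_force: [0.9, 0.6, -0.2]
finger_gap: 0.0339
grip_force: 38.6
```

```bash
python3 -m jog '[[0.4,0,0,-0.03,0],[0.4,0,0,-0.03,0],[0.4,-0.01,0,-0.03,0],[0.4,-0.03,0.005,0,0],[0.4,-0.035,0.005,0,0]]'; python3 -m jog '[[0.4,-0.035,0.005,0,0],[0.4,-0.035,0.005,0,0],[0.4,-0.035,0.005,0,0],[0.4,-0.035,0.005,0,0],[0.4,-0.035,0.005,0,0]]';  python3 -m jog '[[0.4,-0.035,0.005,0,0],[0.4,-0.035,0.005,0,0],[0.4,-0.035,0.005,0,0],[0.4,-0.03,0.005,0,0],[0.4,0,0,0,0]]'; python3 -m jog '[[0.4,0,0,0.03,0],[0.4,0,0,0.03,0],[0.4,0,0,0.03,0],[0.4,0,0,0.015,0],[0.4,0,0,0,0]]'
```

```text
clock: 8.68
tcp_pos: [0.4994, 0.2119, 0.2394]
orientation: [0.001, 0.706, 0.708, 0.003]
wrist_force: [1.0, -0.9, -1.0]
finger_gap: 0.034
grip_force: 38.7
clock: 9.1
tcp_pos: [0.523, 0.0343, 0.237]
orientation: [0.0, 0.707, 0.707, 0.0]
wrist_force: [-0.5, -0.2, -0.7]
finger_gap: 0.0341
grip_force: 38.7
clock: 9.52
tcp_pos: [0.544, -0.1043, 0.2365]
orientation: [0.001, 0.709, 0.705, -0.0]
wrist_force: [-0.1, 0.2, -0.7]
finger_gap: 0.0339
grip_force: 38.7
clock: 9.93
tcp_pos: [0.5402, -0.0978, 0.1277]
orientation: [-0.003, 0.707, 0.707, -0.002]
wrist_force: [-0.6, 1.0, 0.5]
finger_gap: 0.0339
grip_force: 38.7
```

```bash
python3 -m jog '[[0.4,0,0,0,0],[0.4,0,0,0,0],[0.4,0,0,0,0]]'; python3 - <<'E'
from h import *
import pickle
d={n:cam(n,n+'6.png') for n in('scene','side')}
pickle.dump(d,open('c6.pkl','wb'));o=[]
for n in d:
    u,v=w2pix(d[n],[.547,-.105,.06])[0].astype(int);print(n,u-35,v-65)
    o.append(cv2.resize(cv2.imread(f'pics/{n}6.png')[v-65:v+35,u-35:u+30],None,fx=6,fy=6,interpolation=cv2.INTER_CUBIC))
cv2.imwrite('pics/p6.png',np.hstack(o)); print(env.get_state()['tcp_pos'])
E
```

```text
clock: 10.18
tcp_pos: [0.5446, -0.0993, 0.1334]
orientation: [0.002, 0.707, 0.707, 0.001]
wrist_force: [-0.8, 0.1, 0.1]
finger_gap: 0.0343
grip_force: 38.7
scene 257 146
side 236 152
[ 0.54434885 -0.0993308   0.13305576]
```

View pics/p6.png

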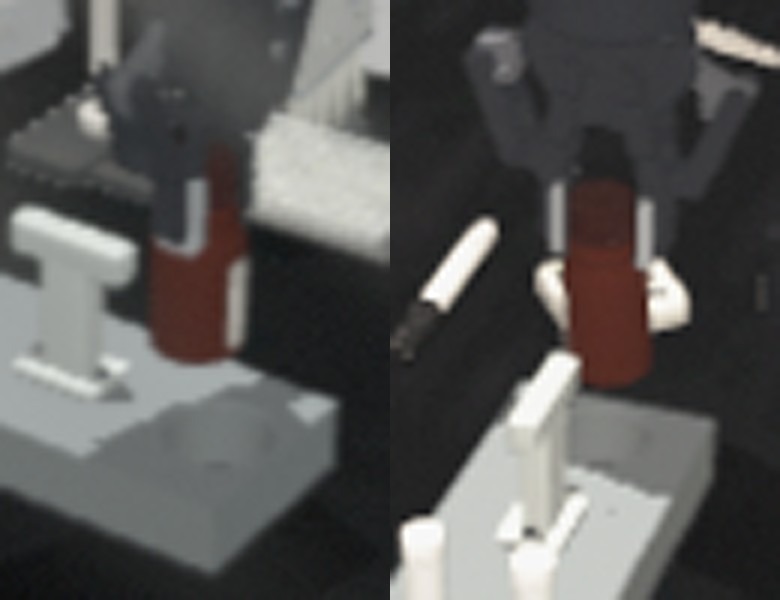

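```bash
python3 - <<'E'
from h import *
import pickle
from scipy.optimize import least_squares
d=pickle.load(open('c6.pkl','rb'))
O={'scene':(257,146),'side':(236,152)}
f=lambda n,p:(np.array(p)+.5)/6-.5+O[n]
def tri(ps): return least_squares(lambda X:np.concatenate([w2pix(d[n],X)[0]-f(n,p) for n,p in ps.items()]),[.545,-.1,.06])
r=tri({'scene':(199,334),'side':(220,361)});print('bottle bottom',r.x.round(4),r.fun.round(2))
r=tri({'scene':(220,432),'side':(220,435)});print('hole',r.x.round(4),r.fun.round(2))
for n,p in(('scene',(220,432)),('side',(220,435))):print(pix2w(d[n],f(n,p),.038).round(4))
# corners of the block top, project expected carrier
for n,p in(('scene',(338,402)),('side',(326,422))):print('corner',n,pix2w(d[n],f(n,p),.038).round(4))
for n,p in(('side',(31,527)),('side',(142,557))):print('caps',pix2w(d[n],f(n,p),.082).round(4))
t=np.linspace(0,6.283,60)
for n in d:
    P=np.c_[.547+.024*np.cos(t),-.106+.024*np.sin(t),0*t+.038];q=(w2pix(d[n],P)-O[n]+.5)*6-.5;print(n,q.min(0).round(),q.max(0).round())
E
```

```text
bottle bottom [ 0.5429 -0.0968  0.0895] [-0.55  0.74 -0.56 -0.83]
hole [ 0.5458 -0.107   0.04  ] [-0.62  0.8  -0.64 -0.92]
[ 0.5522 -0.1047  0.038 ]
[ 0.5434 -0.106   0.038 ]
corner scene [ 0.6028 -0.135   0.038 ]
corner side [ 0.4984 -0.1348  0.038 ]
caps [0.5778 0.0505 0.082 ]
caps [0.5248 0.0539 0.082 ]
scene [162. 408.] [270. 470.]
side [164. 406.] [262. 462.]
```

```bash
python3 -m jog '[[0.4,-0.010,0.003,0,0],[0.4,0,0,0.02,0],[0.4,0,0,0.02,0],[0.4,0,0,0,0],[0.4,0,0,0,0]]'; python3 -m jog '[[0.4,0,0,0.008,0],[0.4,0,0,0.008,0],[0.4,0,0,0.004,0],[0.4,0,0,0,0],[0.4,0,0,0,0]]'
```

```text
clock: 10.7
tcp_pos: [0.5455, -0.1094, 0.0909]
orientation: [-0.001, 0.707, 0.707, -0.0]
wrist_force: [0.3, -0.1, -0.6]
finger_gap: 0.0337
grip_force: 38.7
clock: 11.12
tcp_pos: [0.5463, -0.1091, 0.0713]
orientation: [0.0, 0.707, 0.707, 0.0]
wrist_force: [1.2, 0.7, -0.9]
finger_gap: 0.0336
grip_force: 38.2
```

```bash
python3 -m jog '[[0.4,0,0,0.006,0],[0.4,0,0,0.006,0],[0.4,0,0,0.003,0],[0.4,0,0,0,0],[0.4,0,0,0,0]]'; python3 -m jog '[[0.4,0,0,0.002,0],[0.4,0,0,0.001,0],[0.4,0,0,0,0],[0.4,0,0,0,0]]'
```

```text
clock: 11.53
tcp_pos: [0.5459, -0.109, 0.0559]
orientation: [-0.0, 0.707, 0.707, -0.0]
wrist_force: [1.1, 0.1, -0.9]
finger_gap: 0.034
grip_force: 38.3
clock: 11.87
tcp_pos: [0.546, -0.1091, 0.0533]
orientation: [-0.0, 0.707, 0.707, -0.0]
wrist_force: [0.5, 1.0, -1.0]
finger_gap: 0.0341
grip_force: 38.6
```

```bash
python3 -m jog '[[0.2,0,0,0,0],[0,0,0,0,0],[-0.3,0,0,0,0],[-0.3,0,0,0,0],[-0.3,0,0,-0.01,0]]'; python3 -m jog '[[-0.3,0,0,-0.03,0],[-0.3,0,0,-0.03,0],[-0.3,0,0,-0.04,0],[-0.3,0,0,-0.04,0],[-0.3,0,-0.02,-0.03,0]]'; python3 -m jog '[[-0.3,0,-0.03,-0.03,0],[-0.3,0,-0.03,-0.03,0],[-0.3,0,-0.02,0,0],[-0.3,0,0,0,0]]'
python3 - <<'E'
from h import *
import pickle
d={n:cam(n,n+'7.png') for n in('scene','side')}
pickle.dump(d,open('c7.pkl','wb'))
a=cv2.imread('pics/scene7.png')[170:245,215:325];b=cv2.imread('pics/side7.png')[195:280,225:300]
a=cv2.resize(a,None,fx=4,fy=4,interpolation=cv2.INTER_CUBIC);b=cv2.resize(b,None,fx=4,fy=4,interpolation=cv2.INTER_CUBIC)
o=np.zeros((340,740,3),np.uint8);o[:300,:440]=a;o[:340,440:740]=b
cv2.imwrite('pics/p7.png',o); print(env.get_state()['tcp_pos'])
E
```

```text
clock: 12.28
tcp_pos: [0.5448, -0.1086, 0.062]
orientation: [-0.001, 0.707, 0.707, -0.001]
wrist_force: [-1.3, 1.7, -0.1]
finger_gap: 0.0556
grip_force: 0.0
clock: 12.7
tcp_pos: [0.529, -0.1097, 0.2374]
orientation: [0.003, 0.707, 0.707, 0.001]
wrist_force: [0.4, -0.7, 0.9]
finger_gap: 0.0554
grip_force: 0.0
clock: 13.03
tcp_pos: [0.445, -0.1089, 0.296]
orientation: [0.002, 0.707, 0.707, 0.001]
wrist_force: [-0.3, 0.3, -0.2]
finger_gap: 0.0556
grip_force: 0.0
[ 0.44712228 -0.10918452  0.29357308]
```

View pics/p7.png

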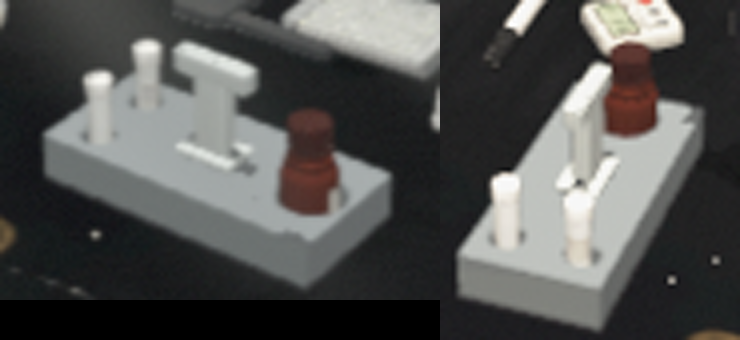

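The bottle and both tubes stand in the carrier. The bottle cap top is at scene (310,117) / side (632,52), and the handle bar's top centre at scene (215,59) / side (588,85).

```bash
python3 - <<'E'
from h import *
import pickle
from scipy.optimize import least_squares
d=pickle.load(open('c7.pkl','rb'))
O={'scene':(215,170),'side':(225,195)}
f=lambda n,p:(np.array(p)+.5)/4-.5+O[n]
for nm,a,b,z in(('bottle',(310,117),(192,53),.098),('handle',(216,60),(149,84),.115),('capa',(98,78),(139,197),.082),('capb',(147,46),(66,179),.082)):
    r=least_squares(lambda X:np.concatenate([w2pix(d['scene'],X)[0]-f('scene',a),w2pix(d['side'],X)[0]-f('side',b)]),[.545,-.1,.06])
    print(nm,r.x.round(4),r.fun.round(1),pix2w(d['scene'],f('scene',a),z).round(4),pix2w(d['side'],f('side',b),z).round(4))
E
```

```text
bottle [ 0.5442 -0.1032  0.0986] [-0.6  0.8 -0.6 -0.9] [ 0.5488 -0.1019  0.098 ] [ 0.5415 -0.1004  0.098 ]
handle [ 0.5475 -0.0276  0.1156] [-0.  0. -0. -0.] [ 0.5484 -0.027   0.115 ] [ 0.5478 -0.0284  0.115 ]
capa [0.5242 0.0543 0.0841] [ 0. -0.  0.  0.] [0.5265 0.0564 0.082 ] [0.5253 0.0516 0.082 ]
capb [0.5762 0.0524 0.0843] [-0.1  0.1 -0.1 -0.1] [0.5797 0.0549 0.082 ] [0.577 0.05  0.082]
```

```bash
python3 -m jog '[[-0.3,0.016,0.02,0,2],[-0.3,0.016,0.02,0,0],[-0.3,0.016,0.02,0,0],[-0.3,0.016,0.02,0,0],[-0.3,0.015,0.0195,0,0]]'; python3 -m jog '[[-0.3,0,0,0.04,0],[-0.3,0,0,0.04,0],[-0.3,0,0,0.03,0],[-0.3,0,0,0,0],[-0.3,0,0,0,0]]'
```

```text
clock: 13.55
tcp_pos: [0.5504, -0.0318, 0.2911]
orientation: [-0.001, 0.719, 0.695, -0.0]
wrist_force: [0.4, -1.6, 0.1]
finger_gap: 0.0555
grip_force: 0.0
clock: 13.97
tcp_pos: [0.5478, -0.0323, 0.1802]
orientation: [-0.002, 0.719, 0.695, -0.002]
wrist_force: [-0.3, -0.3, 0.7]
finger_gap: 0.0557
grip_force: 0.0
```

```bash
python3 -m jog '[[-0.3,0.001,0,0.03,0],[-0.3,0,0,0.03,0],[-0.3,0,0,0.023,0],[-0.3,0,0,0,0],[-0.3,0,0,0,0]]'; python3 -m jog '[[0.5,0,0,0,0],[0.7,0,0,0,0],[1,0,0,0,0],[1,0,0,0,0],[1,0,0,0,0]]' 100;  python3 -m jog '[[1,0,0,0,0],[1,0,0,0,0]]'
```

```text
clock: 14.38
tcp_pos: [0.5499, -0.0321, 0.1007]
orientation: [0.0, 0.719, 0.695, 0.0]
wrist_force: [0.3, -0.2, -0.4]
finger_gap: 0.0555
grip_force: 0.0
clock: 14.8
tcp_pos: [0.5487, -0.0322, 0.1011]
orientation: [0.001, 0.719, 0.695, -0.0]
wrist_force: [-5.2, -1.0, 7.5]
finger_gap: 0.0095
grip_force: 98.3
clock: 14.97
tcp_pos: [0.5487, -0.0322, 0.1011]
orientation: [0.001, 0.719, 0.695, -0.0]
wrist_force: [-4.9, -1.8, 7.8]
finger_gap: 0.0098
grip_force: 98.3
```

```bash
python3 -m jog '[[1,0,0,-0.002,0],[1,0,0,-0.004,0],[1,0,0,-0.006,0],[1,0,0,-0.008,0],[1,0,0,-0.01,0]]'; python3 -m jog '[[1,0,0,-0.01,0],[1,0,0,-0.01,0],[1,0,0,-0.01,0],[1,0,0,-0.01,0],[1,0,0,-0.01,0]]'; python3 -m jog '[[1,0,0,-0.01,0],[1,0,0,-0.01,0],[1,0,0,-0.01,0],[1,0,0,-0.01,0],[1,0,0,-0.01,0]]'; python3 -m jog '[[1,0,0,-0.008,0],[1,0,0,-0.006,0],[1,0,0,-0.004,0],[1,0,0,-0.002,0],[1,0,0,0,0]]'; python3 -m jog '[[1,0,0,0,0],[1,0,0,0,0],[1,0,0,0,0],[1,0,0,0,0],[1,0,0,0,0]]'
python3 - <<'E'
from h import *
import pickle
d={n:cam(n,n+'8.png') for n in('scene','side')}
pickle.dump(d,open('c8.pkl','wb'))
c=d['scene'];g=(c['img'].astype(int))
for n in d:
    im=d[n]['img'];g=im.astype(int)
    # predicted block-top corners with level carrier (yaw -2deg), own coords
    print(n)
E
```

```text
clock: 15.38
tcp_pos: [0.5486, -0.0318, 0.1295]
orientation: [-0.001, 0.719, 0.695, -0.0]
wrist_force: [0.2, 0.5, -5.3]
finger_gap: 0.0093
grip_force: 98.1
clock: 15.8
tcp_pos: [0.5491, -0.0319, 0.1805]
orientation: [0.0, 0.719, 0.695, 0.0]
wrist_force: [0.3, -0.2, -4.9]
finger_gap: 0.0096
grip_force: 98.1
clock: 16.22
tcp_pos: [0.5489, -0.0319, 0.2302]
orientation: [-0.0, 0.719, 0.695, 0.0]
wrist_force: [-0.6, 0.8, -4.8]
finger_gap: 0.0096
grip_force: 98.1
clock: 16.63
tcp_pos: [0.5491, -0.0319, 0.2495]
orientation: [0.0, 0.719, 0.695, 0.0]
wrist_force: [0.2, 0.9, -4.3]
finger_gap: 0.0098
grip_force: 98.0
clock: 17.05
tcp_pos: [0.5488, -0.0319, 0.249]
orientation: [-0.0, 0.719, 0.695, -0.0]
wrist_force: [-0.1, 0.7, -4.6]
finger_gap: 0.0097
grip_force: 98.0
scene
side
```

```bash
python3 -m jog '[[1,0,0,0,0],[1,0,0,0,0],[1,0,0,0,0],[1,0,0,0,0],[1,0,0,0,0]]' >/dev/null; python3 -m jog '[[1,0,0,0,0],[1,0,0,0,0],[1,0,0,0,0],[1,0,0,0,0],[1,0,0,0,0]]' >/dev/null
python3 - <<'E'
from h import *
import pickle
from scipy.optimize import least_squares
d=pickle.load(open('c7.pkl','rb')); e={n:cam(n) for n in('scene','side')}
def tri(c,p): return least_squares(lambda X:np.concatenate([w2pix(c[n],X)[0]-p[n] for n in p]),[.545,-.05,.1]).x
O={'scene':(215,170),'side':(225,195)}
for nm,pts in (('bottle',((310,150),(192,90))),('capa',((98,95),(139,215))),('capb',((147,65),(66,197))),):
    p0={};p1={}
    for (n,o),p in zip(O.items(),pts):
        x,y=(np.array(p)/4+o).round().astype(int); p0[n]=(x,y)
        h=(7,8) if nm!='bottle' else (10,12)
        t=d[n]['img'][y-h[1]:y+h[1],x-h[0]:x+h[0]]
        X=tri(d,{k:v for k,v in p0.items()}) if len(p0)==2 else None
        P=pix2w(d[n],p0[n],.07)+[0,0,.148]; u,v=w2pix(e[n],P)[0].round().astype(int)
        s=e[n]['img'][v-h[1]-14:v+h[1]+14,u-h[0]-14:u+h[0]+14]
        r=cv2.matchTemplate(s,t,cv2.TM_CCOEFF_NORMED);_,m,_,l=cv2.minMaxLoc(r)
        p1[n]=(u-14+l[0],v-14+l[1]);print(n,round(m,2),'off from predicted px',l[0]-14,l[1]-14)
    print(nm,(tri(e,p1)-tri(d,p0)).round(4))
s=env.get_state();print(s['clock'],s['tcp_pos'],s['ft_torque'],s['grip_force'])
E
```

```text
scene 0.54 off from predicted px -3 3
side 0.75 off from predicted px 0 2
bottle [-0.004   0.0045  0.1434]
scene 0.53 off from predicted px -13 -4
side 0.57 off from predicted px -1 2
capa [-0.0104  0.0317  0.1595]
scene 0.61 off from predicted px -13 6
side 0.89 off from predicted px -1 0
capb [-0.0139  0.0197  0.1475]
18.0833 [ 0.54897723 -0.03193266  0.24925628] [ 0.04532517 -0.04393232 -0.02151216] 98.04834231734276
```

```bash
python3 - <<'E'
from h import *
import pickle
d=pickle.load(open('c7.pkl','rb')); e={n:cam(n) for n in('scene','side')}
def red(c):
    im=cv2.GaussianBlur(c['img'],(3,3),0).astype(int);m=((im[...,0]-im[...,2]>18)&(im[...,0]>1.5*im[...,1])&(im[...,0]<170)).astype(np.uint8)
    n,l,st,ce=cv2.connectedComponentsWithStats(m)
    return [(st[i].tolist(),ce[i].round(1).tolist()) for i in range(1,n) if st[i,4]>120]
t=np.linspace(0,6.283,60)
for n in e:
    print(n,'before',red(d[n]),'now',red(e[n]))
    for c,dz in((d[n],0),(e[n],.148)):
        P=np.vstack([np.c_[.5445+r*np.cos(t),-.1045+r*np.sin(t),0*t+z+dz] for r,z in((.015,.098),(.0205,.074),(.0205,.038))])
        q=w2pix(c,P);print('  model',q.min(0).round(1),(q.max(0)-q.min(0)).round(1))
E
```

```text
scene before [([286, 208, 13, 14, 136], [292.0, 214.6]), ([348, 284, 97, 99, 357], [396.0, 336.3])] now [([348, 284, 97, 99, 361], [396.2, 336.2])]
  model [283.8 196.8] [15.9 26.6]
  model [284.6 146.1] [16.9 28.4]
side before [([267, 207, 13, 21, 204], [272.5, 217.7])] now [([267, 160, 14, 24, 240], [273.6, 172.9])]
  model [264.7 204.1] [14.4 24.2]
  model [265.2 158. ] [15.3 25.7]
```

```bash
for i in 1 2 3 4 5 6 7 8 9; do python3 -m jog '[[1,0,0,0,0],[1,0,0,0,0],[1,0,0,0,0],[1,0,0,0,0],[1,0,0,0,0]]' | grep -E 'clock|tcp'; done | tail -2; python3 -c "
from workcell import env
print(env.hand_in())"
```

```text
clock: 21.93
tcp_pos: [0.549, -0.0319, 0.2493]
the job is handed in; nothing more can be done
None
```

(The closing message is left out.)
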